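Press a mirror blank into its mount with a ratchet clamp

TASK

One of the two bench clamps has the concave mirror blank lying on its bed. Pump that clamp's trigger until the jaw has pushed the mirror fully home in the brass mount, then press the release lever so that the jaw slides all the way back, leaving the mirror seated. Work only the trigger and the release lever: do not touch the mirror or the jaw.

Things in the scene. Friction and masses are not known exactly. Their poses are not given: they have to be found in the camera images.
- clamp: Bench clamp with the mirror. Origin: mid bed, counter level; x: jaw advance, z up. At rest, top centres: trigger, wide steel paddle 44x40 mm, at (-127, 26, 102) mm; release, narrow tongue 30x20, at (-128, -43, 73). Both spring back. Trigger strokes 36 mm straight down, about 5 to 10 N till it bottoms; a full pump gains 12 mm. Release strokes 20 mm, under 4 N; hold it down 1 s and the jaw springs back.
- mirror: Concave mirror blank, a bare metal-bright disc 56 mm across and 14 mm thick, lying hollow side up on the clamp's bed between jaw and mount. Origin: centre of its underside, z up. It starts 20 to 32 mm short of home. The look-alike second clamp carries a smaller dark lens instead.
- mount: Brass horseshoe mount fixed on the bed, 20 mm high, open towards the jaw (-x). Origin: bottom centre of its bore; axes parallel to the clamp's. The mirror is fully home when its centre is at this origin, up to 1 mm beyond it; the trigger then stalls part way down.
- clamp_jaw (a joint): Advance of the clamp's jaw (flat white nylon pad, 44 mm wide) along the clamp's x, in m: 0 fully back, 0.068 the end of its travel. It meets the mirror after 4 to 42 mm and has it home at 36 to 62 mm. Between strokes a ratchet holds it every 12 mm; the release lets a spring slide it back to 0.
Not all that is in view belongs to the job. Several things have the shape of the mirror; the one meant has the colours described above.

How it is judged:
On the way, in this order (a step that is already met when the one before it is completed fails the run):
1. the jaw, advanced at least 25 mm, has pushed the mirror home in the mount (horizontal distance between mirror and mount below 0.008 m and value of joint clamp_jaw above 0.025 m), for 0.1 s.
2. the jaw is back (value of joint clamp_jaw below 0.008 m), for 0.2 s.
At the end, for the whole second after the job is handed in: the mirror lies flat and still in the mount, its centre within 8 mm of the mount's, and the jaw is within 8 mm of fully back (horizontal distance between mirror and mount below 0.01 m and value of joint clamp_jaw below 0.008 m and angle between mirror's own z axis and vertical below 0.15 rad and linear speed of mirror below 0.02 m/s); the robot touches nothing.
It fails at once if the robot touches the mirror (over 1 N) (contact force between any of the fingers, the arm and mirror above 1 N).
It fails at once if the robot pushes the jaw itself (over 2 N) (contact force between any of the fingers, the arm and clamp_jaw above 2 N).
It also fails if it takes over 48 s, if anything falls off the work surface, if the arm or the gripper's body presses on something with over 40 N, if the wrist force passes 120 N, or if a joint passes its speed limit or range.

ROBOT

A 7-joint arm with a two-finger parallel gripper is mounted at the origin on the work surface. World frame = base frame: x ahead of the robot, y to its left, z up, the work surface at z = 0. Lengths are in m, angles in rad, forces in N, time in s.
With the tool pointing down it reaches from about 0.425 to 0.875 m from the base axis. Payload 4.7 kg.
Tool frame: the origin (TCP) lies at the very end of the fingers, on their centre line; the grasp point (between the pads) lies 19 mm behind it; z points along the fingers, y is the line along which they close (so a half turn about z gives the same grasp; the last joint's range is limited). The gripper opens to 87 mm and grips with 3 to 60 N. Pads are 19 mm wide; open, the fingers measure 117 mm over their backs; the gripper's body (75 mm by 190 mm) begins 51 mm behind the grasp point.
Start: joints at [1.138, 0.321, -0.07, 1.45, 0.023, 1.371, -0.057], TCP at [0.281, -0.586, 0.223] pointing down, gripper open.
Joint ranges: [-2.86, 2.86], [-0.3, 2.09], [-1.38, 1.24], [0.06, 2.45], [-1.56, 4.7], [0.09, 2.05], [-2.69, 2.69]. Speed limits (rad/s): [2.57, 2.57, 3.14, 3.14, 3.14, 3.14, 3.14].

INTERFACE

Orientations are given as a rotation vector (axis times angle).
In Python, from bench import ctrl, get_image, job gives the robot as it stands.
- The arm moves only by the shell command python3 -m crank 'ROWS' [FORCE]. ROWS is JSON, a list that holds one entry, the list of rows, each a list of 5 numbers: the shift along the tool's x, y, z in mm, then the turn about the tool's z in rad, then the closure, from -1 (fully open) to 1 (shut), so that 0 is half open. A call has 1 to 10 rows; each row shifts and turns the commanded pose from where the row before left it, along the tool's axes as they then stand; what a row does not reach is not made up. A row lasts 1/12 s, in which the tool goes at most 41.7 mm and 7.16 degrees, less where a joint would pass 70% of its speed; a pose out of reach is approached as far as the arm can. A call with a gripper value outside its range is refused whole. The fingers move at their own pace and stop on an object; FORCE is the grip in N (left out, the last holds). Time passes only in rows, so rows that do not move let the fingers close. It gives the time, the measured TCP pose, the force, the opening and the grip force at its end, in the units of the state.
- ctrl.get_state(): the state, without advancing time (a new reading comes with each control period).
- get_image(name): name is "scene" or "top" or "wrist"; returns a dict with "pixels" (384x512x3 uint8, red, green, blue), "fx", "fy", "cx", "cy" (pixels), "k1" (the pictures are not rectified: a ray, as slopes to the right and down, at radius r is drawn at 1 + k1 r^2 times it, then the intrinsics apply), "T" (4x4, takes a point from camera to world coordinates); the wrist camera has in their place "T_tool_cam" (4x4, takes a point from camera to tool coordinates, whose origin is the TCP and whose axes are the flange's). Camera axes: x right, y down, z forward; pixel columns grow to the right and rows downward; lengths in m; the calibration is good to about 2 mm. A picture is of the moment at which its call begins: read the wrist's pose just before it. There is no depth.
- job.close_job(): hands the job in; it is judged then, once.
The state is a dict: "time": time; "joint_positions": joint angles; "qd": joint speeds; "joint_torque": joint torques, N m; "position": TCP position; "tool_rot": TCP orientation; "ft_force": force on the tool from outside, world axes, zero at the start; "torque": the same for the moment, N m; "grip_width": opening from 0.0 (shut) to 1.0 (fully open); "grip_force": force on a finger pad.
Only numpy, scipy, OpenCV 4.12 (cv2) and the standard library are available. Lean on these libraries where they do the work, as an engineer would, in place of code of your own. Each camera call takes 0.05 s, during which the arm holds its last target. There are 200 camera calls.

## Working session

There is one attempt and no reset: what is moved stays moved. The work goes in short steps, Python scripts to look and compute and a shell command to move; the robot and the scene stay as the last step left them, time stands still between calls to the robot, and variables do not carry over. Pictures are saved under pics/ and viewed, at most 10 in all, crops included, and the job is handed in when it is done.

```bash
mkdir -p pics; cat > h.py <<'E'
import numpy as np, cv2
from scipy.spatial.transform import Rotation as R
from bench import ctrl, get_image, job
def grab(n, f):
    s=ctrl.get_state(); im=get_image(n)
    cv2.imwrite(f'pics/{f}.png', im['pixels'][:,:,::-1])
    if n=='wrist':
        T=np.eye(4); T[:3,:3]=R.from_rotvec(s['tool_rot']).as_matrix(); T[:3,3]=s['position']
        im['T']=T@im['T_tool_cam']
    np.savez(f'pics/{f}.npz', **im)
def cast(f,u,v,z):
    im=np.load(f'pics/{f}.npz'); K=np.array([[im['fx'],0,im['cx']],[0,im['fy'],im['cy']],[0,0,1]],float)
    p=cv2.undistortPoints(np.array([[[u,v]]],float),K,np.array([float(im['k1']),0,0,0]))[0,0]
    T=im['T']; d=T[:3,:3]@[p[0],p[1],1]; o=T[:3,3]
    return o+d*(z-o[2])/d[2]
def proj(f,P):
    im=np.load(f'pics/{f}.npz'); K=np.array([[im['fx'],0,im['cx']],[0,im['fy'],im['cy']],[0,0,1]],float)
    C=np.linalg.inv(im['T']); 
    return cv2.projectPoints(np.atleast_2d(P).astype(float),cv2.Rodrigues(C[:3,:3])[0],C[:3,3],K,np.array([float(im['k1']),0,0,0]))[0][:,0]
E
python3 - <<'E'
from h import *
grab('top','top0'); grab('scene','sc0')
a=cv2.imread('pics/top0.png');b=cv2.imread('pics/sc0.png')
print(ctrl.get_state()); print(np.load('pics/top0.npz')['T'])
cv2.imwrite('pics/top0b.png',cv2.resize(a,(800,600))); cv2.imwrite('pics/sc0b.png',cv2.resize(b,(800,600)))
E
```

```text
{'time': 0.1, 'joint_positions': array([ 1.13807941,  0.3217651 , -0.07010189,  1.4515723 ,  0.02261484,
        1.37076229, -0.05692448]), 'qd': array([-0.00083885, -0.00139849, -0.00014986, -0.00181423, -0.00038543,
        0.00219024, -0.00122302]), 'joint_torque': array([ 5.47330058e-05, -4.92572057e+01, -4.05578529e-01, -3.13396990e+01,
       -6.40660431e-02,  3.95199435e-02,  7.49266155e-05]), 'position': array([ 0.28061206, -0.58576234,  0.22155078]), 'tool_rot': array([-3.06189886e+00, -6.95703794e-01,  7.51992228e-04]), 'ft_force': array([ 0.10010365,  0.08012618, -0.44458472]), 'torque': array([ 0.0265436 , -0.09104462, -0.01122952]), 'grip_force': 0.0, 'grip_width': 0.9991619908314077}
[[-2.17083192e-03 -9.88605145e-01  1.50516291e-01  5.23104088e-01]
 [-9.99997537e-01  2.21573079e-03  1.30592389e-04  5.21704636e-02]
 [-4.62607889e-04 -1.50515637e-01 -9.88607520e-01  1.01332404e+00]
 [ 0.00000000e+00  0.00000000e+00  0.00000000e+00  1.00000000e+00]]
```

View pics/top0b.png

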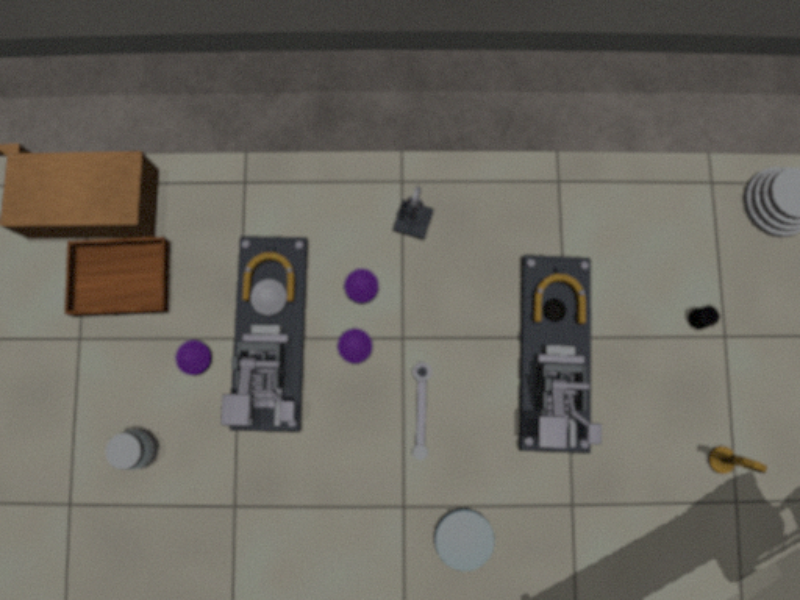

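View pics/sc0b.png

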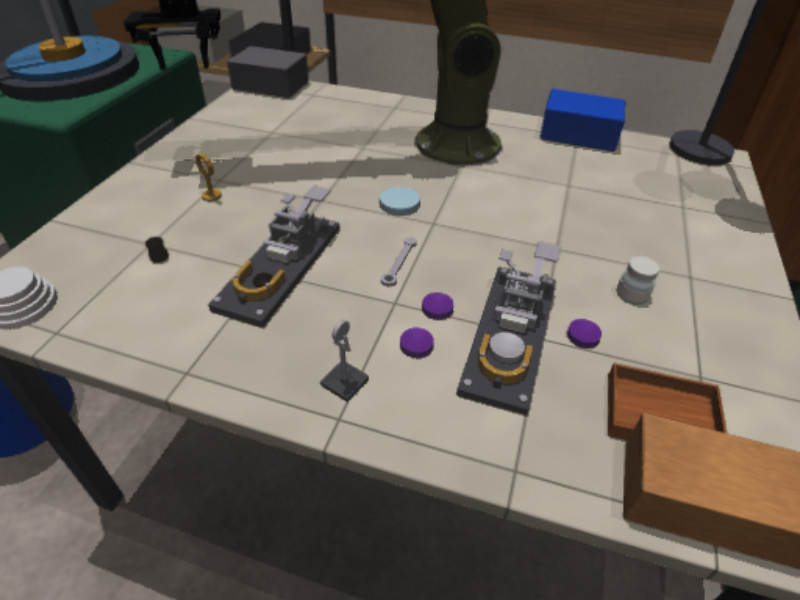

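The top view shows these candidates, in 800x600 pixels:
- **Bright disc** on the left clamp at (269,297).
- **Dark lens** on the right clamp at (555,310).
- **Purple discs** at (361,286), (355,346) and (194,357).
- **Pale-blue disc** at (464,540).
- **White-capped jar** at (127,450).

I choose the left clamp, with its bright metal disc. Its trigger paddle is at about (236,410) and its release at about (287,412). Next I'll check this in a close crop and measure.

```bash
python3 - <<'E'
from h import *
a=cv2.imread('pics/top0.png')[140:285,130:210]
cv2.imwrite('pics/crop.png',cv2.resize(a,None,fx=4,fy=4,interpolation=cv2.INTER_CUBIC))
t=cast('top0',236*.64,410*.64,.102); r=cast('top0',287*.64,413*.64,.073)
print(t,r,np.hypot(*(t-r)[:2]), 'exp .069')
m=cast('top0',269*.64,297*.64,.03); print('mirror',m)
for z in (0,.015): print([cast('top0',u*.64,v*.64,z)[:2].round(4) for u,v in ((240,237),(308,238),(300,431),(230,430))])
E
```

```text
[0.52020642 0.27161155 0.102     ] [0.51590113 0.20365736 0.073     ] 0.06809043459679263 exp .069
mirror [0.69512524 0.24262396 0.03      ]
[array([0.8004, 0.2991]), array([0.7982, 0.1871]), array([0.4874, 0.1945]), array([0.4887, 0.3047])]
[array([0.7963, 0.2954]), array([0.7941, 0.1851]), array([0.488 , 0.1924]), array([0.4892, 0.301 ])]
```

View pics/crop.png

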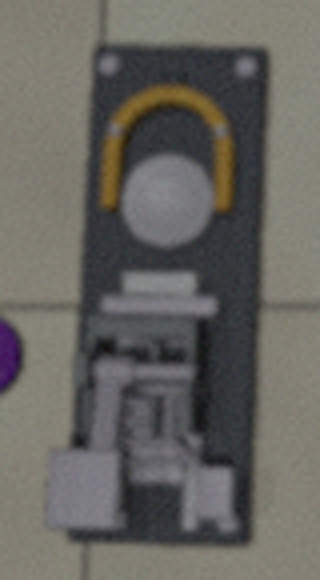

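The crop confirms the choice. The bright disc (167,200) lies short of the brass horseshoe, with the paddle at (85,488) and the tongue at (212,495). The 68 mm spacing I measured fits the 69 mm given. Next I work out the move in tool axes.

```bash
cat > d.py <<'E'
from h import *
import sys
s=ctrl.get_state(); M=R.from_rotvec(s['tool_rot']).as_matrix()
p=s['position']
for a in sys.argv[1:]:
    q=np.array(eval(a)); print((M.T@(q-p)*1000).round(1)); p=q
print(M.round(3),s['position'].round(4))
E
python3 d.py '[.5,-.2,.22]' '[.52,.272,.20]'
```

```text
[ 364.5 -253.1    1.9]
[ 222.  -417.    20.7]
[[ 0.902  0.432 -0.001]
 [ 0.432 -0.902  0.002]
 [-0.    -0.002 -1.   ]] [ 0.2806 -0.5858  0.2216]
```

```bash
python3 -m crank '[[[32,-22,0,0,1],[32,-22,0,0,1],[32,-22,0,0,1],[32,-22,0,0,1],[32,-22,0,0,1],[32,-22,0,0,1],[32,-22,0,0,1],[32,-22,0,0,1],[32,-22,0,0,1],[32,-22,0,0,1]]]' 20; python3 d.py '[.52,.272,.20]'
```

```text
time: 0.93
position: [0.4747, -0.2477, 0.2223]
tool_rot: [3.063, 0.696, -0.001]
ft_force: [-0.2, -0.6, -0.9]
grip_width: 0.326
grip_force: 0.0
[ 265.4 -449.1   22.2]
[[ 0.902  0.432 -0.   ]
 [ 0.432 -0.902 -0.   ]
 [-0.     0.    -1.   ]] [ 0.4747 -0.2477  0.2223]
```

```bash
python3 -m crank '[[[20,-34,2,0,1],[20,-34,2,0,1],[20,-34,2,0,1],[20,-34,2,0,1],[20,-34,2,0,1],[20,-34,2,0,1],[20,-34,2,0,1],[20,-34,2,0,1],[20,-34,2,0,1],[20,-34,2,0,1]]]'; python3 - <<'E'
from h import *
grab('wrist','w1')
a=cv2.imread('pics/w1.png'); print(a.shape)
P=[[.520,.272,.102],[.516,.204,.073],[.695,.243,.03]]
for u,v in proj('w1',P): print(u,v); cv2.circle(a,(int(u),int(v)),3,(0,0,255),-1)
cv2.imwrite('pics/w1b.png',a)
E
python3 d.py '[.52,.272,.20]'
```

```text
time: 1.77
position: [0.5074, 0.1452, 0.2023]
tool_rot: [3.063, 0.695, 0.0]
ft_force: [0.4, -0.6, -0.2]
grip_width: 0.004
grip_force: 0.0
(384, 512, 3)
140.46819517482214 123.48370923364261
208.93285529146186 153.4090140719039
247.62493536798323 -15.021260009194464
[ 63.8 -98.5   3.2]
[[ 0.897  0.441  0.   ]
 [ 0.441 -0.897  0.007]
 [ 0.003 -0.006 -1.   ]] [0.5062 0.1554 0.2024]
```

View pics/w1b.png

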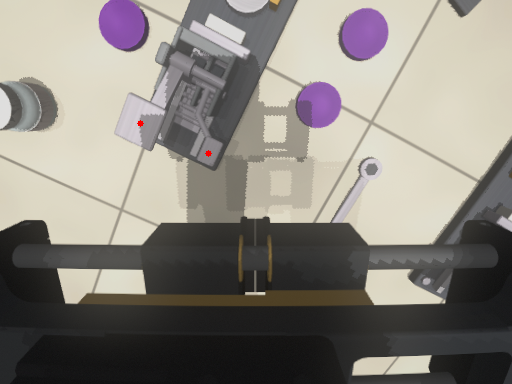

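The projected estimates land on the paddle (140,121) and the tongue (208,152), so I go above the trigger.

```bash
python3 -m crank '[[[16,-24,0,0,1],[16,-24,0,0,1],[16,-24,15,0,1],[16,-24,20,0,1],[0,0,30,0,1],[0,0,10,0,1],[0,0,0,0,1],[0,0,0,0,1]]]' 30; python3 d.py '[.52,.272,.110]'
```

```text
time: 2.48
position: [0.5241, 0.2562, 0.1273]
tool_rot: [3.063, 0.693, -0.002]
ft_force: [0.0, 0.9, 0.3]
grip_width: 0.002
grip_force: 0.0
[  3.1 -16.1  17.3]
[[ 0.903  0.431 -0.001]
 [ 0.431 -0.903 -0.001]
 [-0.002  0.001 -1.   ]] [0.5241 0.2562 0.1273]
```

```bash
python3 -m crank '[[[3,-16,0,0,1],[0,0,18,0,1],[0,0,8,0,1],[0,0,8,0,1],[0,0,8,0,1],[0,0,0,0,1],[0,0,0,0,1]]]'; python3 d.py '[.52,.272,.066]'
```

```text
time: 3.07
position: [0.5195, 0.2727, 0.0859]
tool_rot: [3.063, 0.695, -0.002]
ft_force: [-2.9, -0.2, 2.0]
grip_width: 0.008
grip_force: 1.7
[ 0.2  0.8 19.9]
[[ 0.902  0.431 -0.001]
 [ 0.431 -0.902 -0.001]
 [-0.001  0.    -1.   ]] [0.5195 0.2727 0.0859]
```

```bash
python3 -m crank '[[[0,0,8,0,1],[0,0,8,0,1],[0,0,5,0,1],[0,0,0,0,1],[0,0,0,0,1]]]'; python3 - <<'E'
from h import *
grab('wrist','w2'); grab('top','t2'); grab('scene','s2')
c=lambda f,y0,y1,x0,x1,h: cv2.resize(cv2.imread(f'pics/{f}.png')[y0:y1,x0:x1],(400,h),interpolation=cv2.INTER_CUBIC)
cv2.imwrite('pics/c2.png',np.hstack([c('t2',145,285,130,210,560),c('s2',140,265,280,380,560)]))
E
```

```text
time: 3.48
position: [0.5213, 0.2732, 0.0695]
tool_rot: [3.061, 0.694, 0.004]
ft_force: [-11.3, -6.1, 27.9]
grip_width: 0.007
grip_force: 14.4
```

View pics/c2.png

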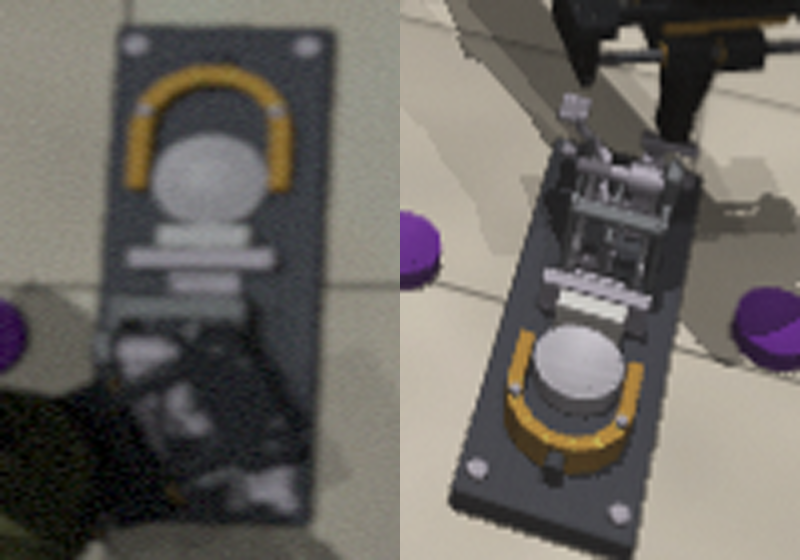

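The first pump worked: the jaw (200,258 in the crop) moved forward and its pad is now nearly at the mirror (210,178). The trigger bottoms at about z 0.069, so I repeat, a little shallower.

```bash
python3 -m crank '[[[0,0,-15,0,1],[0,0,-15,0,1],[0,0,-15,0,1],[0,0,0,0,1],[0,0,15,0,1],[0,0,10,0,1],[0,0,10,0,1],[0,0,8,0,1],[0,0,0,0,1],[0,0,0,0,1]]]'; python3 - <<'E'
from h import *
grab('top','t3')
E
```

```text
time: 4.47
position: [0.5218, 0.2744, 0.0703]
tool_rot: [3.063, 0.696, 0.007]
ft_force: [-6.5, -3.0, 23.8]
grip_width: 0.005
grip_force: 11.4
```

```bash
python3 -m crank '[[[0,0,-15,0,1],[0,0,-15,0,1],[0,0,-13,0,1],[0,0,0,0,1],[0,0,12,0,1],[0,0,8,0,1],[0,0,6,0,1],[0,0,4,0,1],[0,0,0,0,1]]]'; python3 -m crank '[[[0,0,4,0,1],[0,0,0,0,1]]]';  python3 -m crank '[[[0,0,4,0,1],[0,0,0,0,1]]]'; python3 - <<'E'
from h import *
grab('top','t4');grab('scene','s4')
def meas(f):
    im=np.load(f'pics/{f}.npz')['pixels'][145:215,130:210]; 
    h=cv2.cvtColor(im,cv2.COLOR_RGB2HSV); w=((h[...,1]<50)&(h[...,2]>95)).astype(np.uint8)
    n,l,st,c=cv2.connectedComponentsWithStats(w); return [(st[i].tolist(),c[i].round(1).tolist()) for i in range(1,n) if st[i,4]>40]
for f in('top0','t2','t3','t4'): print(f,meas(f))
c=lambda f: cv2.resize(cv2.imread(f'pics/{f}.png')[145:285,130:210],(320,560),interpolation=cv2.INTER_CUBIC)
cv2.imwrite('pics/c4.png',np.hstack([c('t3'),c('t4')]))
E
```

```text
time: 5.27
position: [0.5189, 0.2734, 0.0777]
tool_rot: [-3.063, -0.697, 0.004]
ft_force: [-0.9, 1.7, 2.0]
grip_width: 0.005
grip_force: 1.2
time: 5.43
position: [0.5192, 0.2735, 0.0746]
tool_rot: [-3.063, -0.697, 0.002]
ft_force: [-1.8, 1.2, 2.3]
grip_width: 0.005
grip_force: 1.7
time: 5.6
position: [0.5197, 0.2735, 0.0712]
tool_rot: [-3.063, -0.696, 0.001]
ft_force: [-0.1, 1.2, 4.7]
grip_width: 0.006
grip_force: 2.2
top0 [([0, 0, 80, 70, 2756], [35.5, 31.0]), ([31, 34, 23, 22, 400], [41.4, 44.5]), ([26, 63, 27, 7, 134], [39.3, 66.2])]
t2 [([0, 0, 80, 70, 2801], [35.7, 31.0]), ([25, 33, 30, 37, 710], [40.7, 51.7])]
t3 [([0, 0, 80, 70, 2807], [35.6, 31.0]), ([25, 29, 30, 41, 775], [40.9, 48.8])]
t4 [([0, 0, 80, 70, 2824], [35.6, 30.8]), ([26, 25, 29, 45, 837], [41.1, 46.2])]
```

View pics/c4.png

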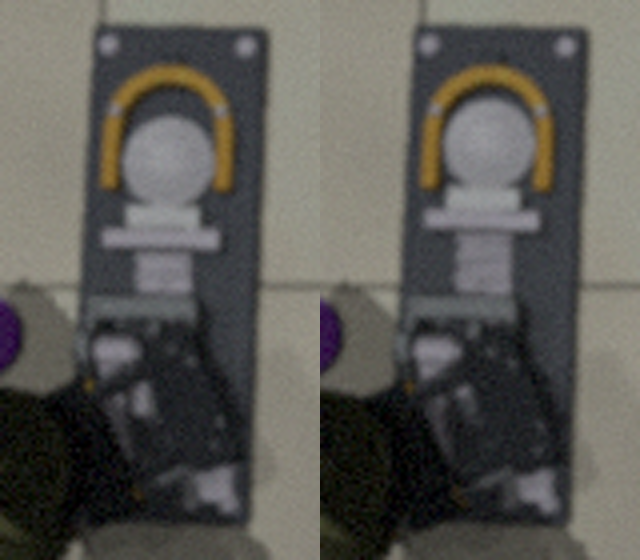

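Pump 3 moved the mirror from (167,160) to (488-320,142) in the crop. It is still about 9–12 mm short of the brass's inner end. I finish this stroke, then do the next one in steps.

```bash
python3 -m crank '[[[0,0,3,0,1],[0,0,2,0,1],[0,0,0,0,1]]]'; python3 -m crank '[[[0,0,-15,0,1],[0,0,-15,0,1],[0,0,-13,0,1],[0,0,0,0,1],[0,0,12,0,1],[0,0,6,0,1],[0,0,0,0,1]]]'; python3 -m crank '[[[0,0,4,0,1],[0,0,0,0,1]]]';  python3 -m crank '[[[0,0,4,0,1],[0,0,0,0,1]]]';python3 -m crank '[[[0,0,4,0,1],[0,0,0,0,1]]]'
```

```text
time: 5.95
position: [0.5203, 0.2738, 0.0695]
tool_rot: [3.062, 0.696, 0.002]
ft_force: [-6.6, -1.9, 21.5]
grip_width: 0.005
grip_force: 10.8
time: 6.53
position: [0.519, 0.2733, 0.0892]
tool_rot: [-3.063, -0.697, 0.003]
ft_force: [0.8, 2.2, 2.6]
grip_width: 0.003
grip_force: 1.3
time: 6.7
position: [0.5188, 0.2733, 0.0861]
tool_rot: [3.063, 0.697, -0.004]
ft_force: [-0.7, 1.0, 4.0]
grip_width: 0.007
grip_force: 1.7
time: 6.87
position: [0.5187, 0.2733, 0.0824]
tool_rot: [3.063, 0.697, -0.004]
ft_force: [-1.1, 1.8, 3.4]
grip_width: 0.007
grip_force: 1.7
time: 7.03
position: [0.5189, 0.2734, 0.0786]
tool_rot: [3.063, 0.697, -0.003]
ft_force: [-2.2, 0.4, 2.8]
grip_width: 0.008
grip_force: 1.9
```

```bash
python3 -m crank '[[[0,0,4,0,1],[0,0,0,0,1]]]';  python3 -m crank '[[[0,0,3,0,1],[0,0,0,0,1]]]';python3 -m crank '[[[0,0,3,0,1],[0,0,3,0,1],[0,0,0,0,1]]]'; python3 - <<'E'
from h import *
grab('top','t5')
c=lambda f: cv2.resize(cv2.imread(f'pics/{f}.png')[145:285,130:210],(320,560),interpolation=cv2.INTER_CUBIC)
cv2.imwrite('pics/c5.png',c('t5'))
E
```

```text
time: 7.2
position: [0.5191, 0.2734, 0.0749]
tool_rot: [3.063, 0.696, -0.002]
ft_force: [-2.9, 1.0, 3.3]
grip_width: 0.002
grip_force: 2.2
time: 7.37
position: [0.5195, 0.2736, 0.0727]
tool_rot: [3.063, 0.696, -0.001]
ft_force: [-4.9, 0.2, 7.5]
grip_width: 0.004
grip_force: 4.4
time: 7.62
position: [0.52, 0.2737, 0.0698]
tool_rot: [3.062, 0.696, 0.001]
ft_force: [-9.2, -3.6, 24.9]
grip_width: 0.005
grip_force: 12.6
```

View pics/c5.png

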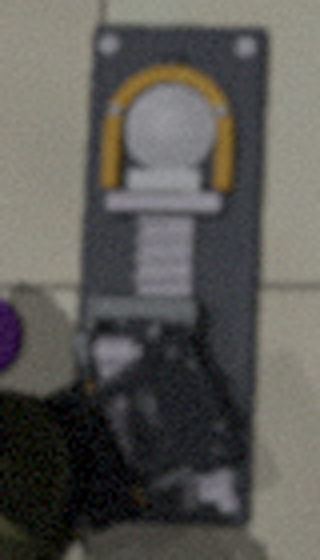

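The mirror (168,127) is now nearly against the end of the brass. One more stepped stroke should stall.

```bash
python3 -m crank '[[[0,0,-15,0,1],[0,0,-15,0,1],[0,0,-15,0,1],[0,0,0,0,1],[0,0,8,0,1],[0,0,4,0,1],[0,0,0,0,1]]]'; python3 -m crank '[[[0,0,4,0,1],[0,0,0,0,1]]]';  python3 -m crank '[[[0,0,4,0,1],[0,0,0,0,1]]]'
```

```text
time: 8.25
position: [0.5195, 0.2728, 0.0975]
tool_rot: [3.063, 0.696, -0.003]
ft_force: [0.8, -0.4, 2.1]
grip_width: 0.006
grip_force: 1.1
time: 8.42
position: [0.5189, 0.2728, 0.0942]
tool_rot: [3.063, 0.696, -0.004]
ft_force: [-0.9, -1.1, 3.4]
grip_width: 0.004
grip_force: 1.8
time: 8.58
position: [0.5187, 0.273, 0.0921]
tool_rot: [3.062, 0.696, -0.004]
ft_force: [-6.9, -3.7, 14.2]
grip_width: 0.009
grip_force: 7.4
```

```bash
python3 -m crank '[[[0,0,3,0,1],[0,0,0,0,1]]]';  python3 -m crank '[[[0,0,3,0,1],[0,0,0,0,1]]]'
```

```text
time: 8.75
position: [0.5186, 0.2731, 0.0908]
tool_rot: [3.061, 0.696, -0.004]
ft_force: [-9.6, -5.8, 23.6]
grip_width: 0.001
grip_force: 12.2
time: 8.92
position: [0.5184, 0.2732, 0.0893]
tool_rot: [3.06, 0.696, -0.005]
ft_force: [-13.3, -8.2, 32.5]
grip_width: 0.004
grip_force: 17.3
```

The trigger stalls at z≈0.092 with the force rising, so the mirror is home. Next is the release lever.

```bash
python3 -m crank '[[[0,0,-15,0,1],[0,0,-25,0,1],[0,0,-10,0,1],[0,0,0,0,1],[0,0,0,0,1]]]'; python3 d.py '[.517,.204,.13]' '[.517,.204,.085]'
```

```text
time: 9.33
position: [0.5198, 0.2732, 0.1349]
tool_rot: [3.063, 0.696, -0.0]
ft_force: [-0.2, -0.4, -1.5]
grip_width: 0.005
grip_force: 0.0
[-32.4  61.2   4.9]
[ 0. -0. 45.]
[[ 0.902  0.432 -0.   ]
 [ 0.432 -0.902 -0.   ]
 [-0.     0.    -1.   ]] [0.5198 0.2732 0.1349]
```

```bash
python3 -m crank '[[[-16,31,0,0,1],[-16,30,0,0,1],[0,0,20,0,1],[0,0,20,0,1],[0,0,10,0,1],[0,0,5,0,1],[0,0,5,0,1],[0,0,0,0,1]]]'; python3 -m crank '[[[0,0,5,0,1],[0,0,0,0,1]]]';python3 -m crank '[[[0,0,5,0,1],[0,0,0,0,1]]]'; python3 -m crank '[[[0,0,5,0,1],[0,0,0,0,1]]]'
```

```text
time: 10.0
position: [0.5164, 0.2051, 0.0745]
tool_rot: [-3.063, -0.698, 0.003]
ft_force: [0.1, 0.4, 0.1]
grip_width: 0.006
grip_force: 0.0
time: 10.17
position: [0.5173, 0.2052, 0.0704]
tool_rot: [-3.063, -0.697, -0.0]
ft_force: [-0.9, 0.8, 0.4]
grip_width: 0.006
grip_force: 0.0
time: 10.33
position: [0.5174, 0.2052, 0.0654]
tool_rot: [-3.063, -0.697, -0.001]
ft_force: [-0.0, 1.3, 1.5]
grip_width: 0.005
grip_force: 0.9
time: 10.5
position: [0.5174, 0.205, 0.0601]
tool_rot: [-3.063, -0.696, -0.001]
ft_force: [-0.7, 1.1, 3.3]
grip_width: 0.004
grip_force: 1.2
```

```bash
python3 -m crank '[[[0,0,4,0,1],[0,0,2,0,1],[0,0,2,0,1],[0,0,0,0,1],[0,0,0,0,1]]]'; python3 -m crank '[[[0,0,0,0,1],[0,0,0,0,1],[0,0,0,0,1],[0,0,0,0,1],[0,0,0,0,1],[0,0,0,0,1],[0,0,0,0,1],[0,0,0,0,1],[0,0,0,0,1],[0,0,0,0,1]]]';python3 -m crank '[[[0,0,0,0,1],[0,0,0,0,1],[0,0,0,0,1],[0,0,0,0,1],[0,0,0,0,1],[0,0,0,0,1],[0,0,0,0,1],[0,0,0,0,1]]]'; python3 - <<'E'
from h import *
grab('top','t6'); grab('scene','s6')
c=lambda f,y0,y1,x0,x1,h: cv2.resize(cv2.imread(f'pics/{f}.png')[y0:y1,x0:x1],(400,h),interpolation=cv2.INTER_CUBIC)
cv2.imwrite('pics/c6.png',np.hstack([c('t6',145,285,130,210,560),c('s6',140,265,280,380,560)]))
E
```

```text
time: 10.92
position: [0.5178, 0.2052, 0.0565]
tool_rot: [3.061, 0.696, 0.001]
ft_force: [-11.1, -2.7, 30.0]
grip_width: 0.005
grip_force: 14.5
time: 11.75
position: [0.5178, 0.2052, 0.0565]
tool_rot: [3.062, 0.696, 0.002]
ft_force: [-11.3, -3.5, 29.9]
grip_width: 0.007
grip_force: 14.4
time: 12.42
position: [0.5178, 0.2052, 0.0565]
tool_rot: [3.062, 0.696, 0.002]
ft_force: [-11.0, -3.3, 28.3]
grip_width: 0.006
grip_force: 14.4
```

View pics/c6.png

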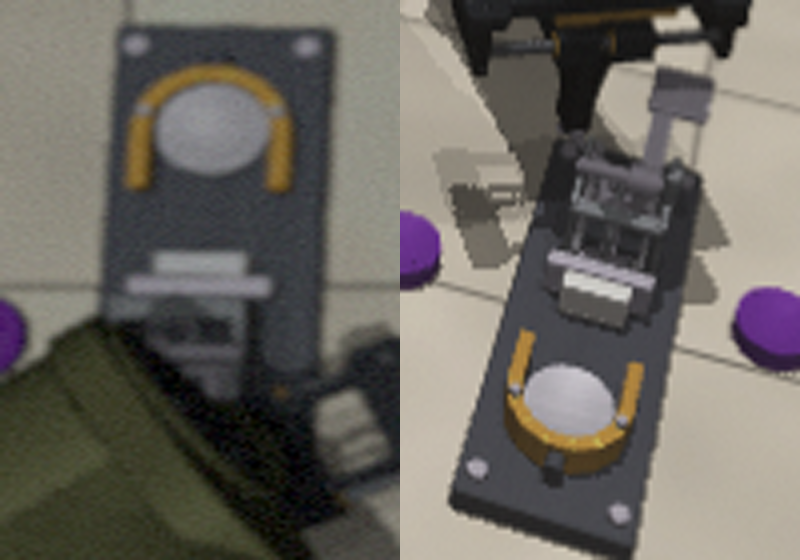

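The mirror (212,128) sits seated in the brass, and the jaw bar is back at its starting image row. I lift clear and hand in.

```bash
python3 -m crank '[[[0,0,-15,0,1],[0,0,-25,0,1],[0,0,-30,0,1],[0,0,-30,0,1],[0,0,-20,0,1],[0,0,0,0,1],[0,0,0,0,1],[0,0,0,0,1],[0,0,0,0,1]]]'; python3 - <<'E'
from h import *
grab('top','t7')
a,b=[np.load(f'pics/{f}.npz')['pixels'][150:222,145:200].astype(int) for f in('t6','t7')]
print(abs(a-b).mean()); print(job.close_job())
E
```

```text
time: 13.27
position: [0.5166, 0.2039, 0.1709]
tool_rot: [3.063, 0.696, -0.004]
ft_force: [0.1, 0.5, -0.1]
grip_width: 0.006
grip_force: 0.0
4.4349326599326595
the job is handed in; nothing more can be done
None
```

I pumped the left clamp until its trigger stalled with the mirror seated in the brass mount, then pressed the release so the jaw slid fully back, lifted clear and handed the job in at about 13 s; no verdict came back.

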